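Press the lens plate flush in the scribing jig

TASK

Turn the jig's stop turret one click counter-clockwise so that its short green-tipped stop faces the green plate, then take the orange spacer from its stand and slide it, foot down, to the bottom of the gap between the plate and that short stop, the only gap wide enough. Push the plate with the spacer until its whole edge lies flush on the fence, and finish while still gripping the spacer and keeping the plate firmly pressed there; the gripper itself must not touch the plate, and the case, bottle and screwdriver stay where they are.

Things in the scene. Friction and masses are not known exactly. Their poses are not given: they have to be found in the camera images.
- jig: Fixed scribing jig: grey base 190 (x) by 200 (y) by 15 mm, origin at the centre of its underside. Its x axis points from stops to fence. Aluminium fence on the base, 180 mm long in y, 14 mm high, face at x = +75 mm. The two stops (turret and fixed stop) sit on the base at x = -41 mm, y = +35 and -35 mm; which is on which side varies.
- turret (a joint): Stop turret on a vertical axis. 0 rad: the long red stop points along the jig's +x at the plate (start). Positive is counter-clockwise from above. Two click positions, at the ends of its travel: 0 and 1.047 rad (60 degrees); a sprung ball resists with about 0.1 N m up to halfway, then snaps it on to the other. At 1.047 the short green stop faces the plate.
- turret_grip (a point): On the turret's axis in its black handle, 55 mm above the table; its x axis turns with the turret along the long stop. Handle: upright bar 44 mm along x, 12 mm thick, 31 to 68 mm above the table, gripped from above. Below: hub of radius 19 mm, stops 24 mm wide, tops 29 mm up; long red reaches 37 mm from the axis, short green (60 degrees clockwise of it) 25, plain one opposite 29.
- short_stop (a point): Middle of the green end face of the turret's short stop, 22.5 mm above the table, 25 mm from the turret's axis; moves with the turret.
- stop: Fixed stop block on the jig, aluminium with a red face, 50 by 36 by 14 mm, origin on its underside (on the base, 15 mm above the table), its red face 37 mm from the origin along the jig's +x. The gap between it and the plate is always under 10 mm: too narrow for the spacer, as is the gap at the long red stop.
- plate: Loose green tinted acrylic plate, 70 (x) by 150 (y) by 12 mm, about 0.17 kg, white disc and crossed lines on top; origin at the centre of its underside; x axis to the fence. Lies on the jig's polished base a few mm off the fence, slightly askew; a push of some 10 N squares it up. Flush, its centre is at x = +40 mm in the jig, its rear edge at +5 mm, 21 mm from the short stop's face when that faces it.
- plate_corner_left (a point): Corner of the plate's fence-side edge at its +y end, at half thickness (35 mm, 75 mm from the plate's centre).
- plate_corner_right (a point): Corner of the plate's fence-side edge at its -y end, at half thickness (35 mm, -75 mm from the plate's centre).
- spacer: Loose upright orange nylon spacer, slick on the plate, 10 mm thick (x), 30 wide (y), 70 tall, about 0.04 kg, black line round it; origin at the centre of its underside; lowest 5 mm only 6 mm thick. Stands in the stand's slot, foot 10 mm above the table, 50 mm showing. Best gripped across its 30 mm width, 45 mm above the foot: fingers then clear plate and stops.
- stand: Fixed aluminium block 70 (x) by 120 (y) by 30 mm high, origin at the centre of its underside, with a slot 13 (x) by 33 (y) mm, 20 mm deep, in the middle of its top for the spacer.
- case: Bystander: black spectacle case 160 by 60 by 36 mm, origin at the centre of its underside.
- cleaner: Bystander: blue bottle 36 mm in diameter, 85 mm tall, upright, origin at the centre of its underside.
- driver: Bystander: screwdriver 150 mm long lying on the table, origin on its underside.
Mind the look-alikes: they are no part of the job. Leave any red or yellow look-alike of the plate alone. What is shaped like the stand but blue is not meant.

How it is judged:
By the outcome, as a careful person would: the job done as asked, in the order asked, and still so for the second after the job is handed in, while the arm keeps its last pose, push and grip.
It also fails if it takes over 56 s, if anything falls off the work surface, if the arm or the gripper's body presses on something with over 40 N, if the wrist force passes 120 N, or if a joint passes its speed limit or range.

ROBOT

A 6-joint arm with a two-finger parallel gripper is mounted at the origin on the work surface. World frame = base frame: x ahead of the robot, y to its left, z up, the work surface at z = 0. Lengths are in m, angles in degrees, forces in N, time in s.
With the tool pointing down it reaches from about 0.3 to 0.75 m from the base axis. Payload 8.5 kg.
Tool frame: the origin (TCP) lies at the very end of the fingers, on their centre line; the grasp point (between the pads) lies 19 mm behind it (env.pinch_z is the distance from the TCP to the grasp point, in m); z points along the fingers, y is the line along which they close (so a half turn about z gives the same grasp; the last joint's range is limited). The gripper opens to 85 mm and grips with 20 to 120 N. Pads are 22 mm wide; open, the fingers measure 114 mm over their backs; the gripper's body (76 mm by 85 mm) begins 54 mm behind the grasp point. The pads swing forward as they close: fully open they stand 13 mm farther back than shut.
Start: joints at [-84.357, 21.807, 74.336, -0, 83.858, -12.336], TCP at [0.17, -0.523, 0.231] pointing down, gripper open.
Joint ranges: [-178.18, 178.18], [-50.72, 133.34], [12.68, 142.11], [-81.47, 261.47], [9.98, 163.14], [-165.26, 165.26]. Speed limits (degrees/s): [136.94, 136.94, 180, 180, 180, 180].

INTERFACE

Orientations are given as a 3x3 rotation matrix whose columns are the frame's x, y, z axes.
In Python, from rig import env, viewer gives the robot as it stands.
- The arm moves only by the tool drive_tool, never from a script. Its argument "series" is a list of rows, each a list of 3 entries, a list of its own where there are three numbers: the shift along the tool's x, y, z in m, then the turn about the tool's z in degrees, then the finger opening in m, from 0 to 0.0854. A call has 1 to 20 rows; each row is the pose to reach, as a shift and turn from the pose commanded when the call began, along the tool's axes at that moment; what a row does not reach only later rows make up. A row lasts 1/10 s, in which the tool goes at most 50 mm and 8.59 degrees, less where a joint would pass 70% of its speed; a pose out of reach is approached as far as the arm can. A call with a gripper value outside its range is refused whole. The fingers move at their own pace and stop on an object; "newtons" is the grip in N (left out, the last holds). Time passes only in rows, so rows that repeat a pose let the fingers close. It gives the time, the measured TCP pose, the force, the opening and the grip force at its end, in the units of the state.
- env.observe(): the state, without advancing time (a new reading comes with each control period).
- viewer.get_image(name): name is "side" or "top"; returns a dict with "img" (480x640x3 uint8, red, green, blue), "depth" (480x640 float32, m along the optical axis (not along the pixel's ray), 0 where there is no reading), "camera_matrix" (3x3 intrinsics, pixels), "rvec" (rotation vector, rad) and "tvec" (3), from world to camera coordinates, as OpenCV has them. Camera axes: x right, y down, z forward; pixel columns grow to the right and rows downward; lengths in m; the calibration is good to about 2 mm. A picture is of the moment at which its call begins.
- env.close_job(): hands the job in; it is judged then, once.
The state is a dict: "time_s": time; "q": joint angles; "qvel": joint speeds; "joint_efforts": joint torques, N m; "position": TCP position; "tool_rot": TCP orientation; "ft_force": force on the tool from outside, world axes, zero at the start; "wrist_torque": the same for the moment, N m; "grip_width": finger opening in m; "gripper_force": force on a finger pad.
Only numpy, scipy, OpenCV 4.12 (cv2) and the standard library are available. Lean on these libraries where they do the work, as an engineer would, in place of code of your own. Each camera call takes 0.05 s, during which the arm holds its last target. There are 200 camera calls.

## Working session

There is one attempt and no reset: what is moved stays moved. The work goes in short steps, Python scripts to look and compute and a tool call to move; the robot and the scene stay as the last step left them, time stands still between calls to the robot, and variables do not carry over. Pictures are saved under pics/ and viewed, at most 10 in all, crops included, and the job is handed in when it is done.

Besides the shell and the picture viewer there is one more tool, called after "Emit:" as name(argument=value, ...), one argument or row to a line, values as JSON. drive_tool: Moves the arm, as the interface text tells. Its arguments: {"type":"object","properties":{"series":{"type":"array"},"newtons":{"type":"number"}},"required":["series"]}

```bash
mkdir -p pics; ls; cat > h.py <<'E'
import numpy as np, cv2
from rig import env, viewer
def shot(n):
    d=viewer.get_image(n); d['R']=cv2.Rodrigues(np.array(d['rvec'],float))[0]; d['t']=np.array(d['tvec'],float).ravel(); d['K']=np.array(d['camera_matrix'],float); return d
def save(d,name,box=None,s=1):
    im=d['img'][:,:,::-1]
    if box: im=im[box[1]:box[3],box[0]:box[2]]
    cv2.imwrite('pics/'+name,cv2.resize(im,None,fx=s,fy=s,interpolation=cv2.INTER_CUBIC))
def onz(d,uv,z):
    uv=np.atleast_2d(np.array(uv,float)); r=np.c_[uv,np.ones(len(uv))]@np.linalg.inv(d['K']).T@d['R']
    c=-d['R'].T@d['t']; return c+r*((z-c[2])/r[:,2])[:,None]
def proj(d,P): return cv2.projectPoints(np.array(P,float).reshape(-1,1,3),np.array(d['rvec'],float),d['t'],d['K'],None)[0].reshape(-1,2)
E
python3 - <<'E'
from h import *
for n in('top','side'):
    d=shot(n); save(d,n+'0.png'); print(n,-d['R'].T@d['t'],d['K'][0,0]); np.savez(n+'0.npz',**{k:np.array(v) for k,v in d.items()})
o=env.observe(); print(o, env.pinch_z)
E
```

```text
pics
top [ 0.43575363 -0.01828435  1.32180022] 533.2322014061616
side [ 0.45949061 -1.02275064  0.6532929 ] 610.081238498329
{'time_s': 0.1, 'q': array([-8.43572755e+01,  2.18360570e+01,  7.43805950e+01,  1.32191929e-04,
        8.38591730e+01, -1.23372432e+01]), 'qvel': array([-0.05764585, -0.06339628, -0.20980726,  0.06612186,  0.16712434,
        0.04681407]), 'joint_efforts': array([ 2.87935683e-03, -4.49220800e+01, -2.31657600e+01, -1.68110651e-04,
        3.68619076e-03, -1.68424430e-05]), 'position': array([ 0.16973353, -0.52286268,  0.2307825 ]), 'tool_rot': array([[ 9.51164594e-01,  3.08684140e-01, -1.27840080e-04],
       [ 3.08684035e-01, -9.51163725e-01,  1.31720888e-03],
       [ 2.85004643e-04, -1.29234464e-03, -9.99999124e-01]]), 'ft_force': array([ 0.86375327, -0.35109823, -0.04449678]), 'wrist_torque': array([-0.0228105 , -0.04231829,  0.01645753]), 'gripper_force': 0.0, 'grip_width': 0.08529433701212889} 0.0187
```

```bash
sleep 1
```

```text
(no output)
```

View pics/top0.png

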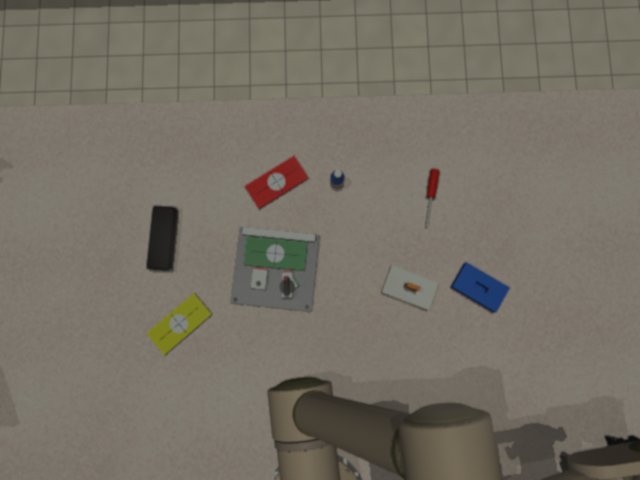

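View pics/side0.png

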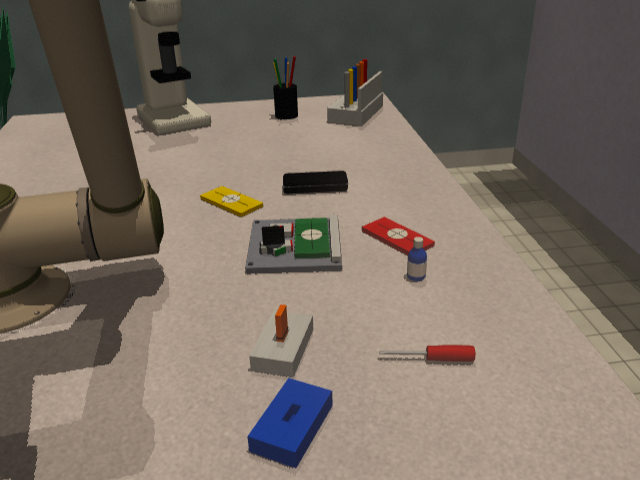

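In the top view, the possible plates are green (276,253), red (277,182) and yellow (180,324). The possible stands are aluminium with the orange spacer (410,288) and blue (480,287). The turret has the black handle at (287,286), and the fixed stop is at (259,279). By the description I choose the green plate, the aluminium stand and the black-handled turret. I'll check these in one close crop.

```bash
cat > m1.py <<'E'
from h import *
d=shot('top'); s=shot('side')
a=cv2.resize(d['img'][220:320,222:332,::-1],(660,600),interpolation=cv2.INTER_CUBIC)
b=cv2.resize(s['img'][205:280,240:350,::-1],(440,300),interpolation=cv2.INTER_CUBIC)
b2=cv2.resize(d['img'][255:320,370:450,::-1],(369,300),interpolation=cv2.INTER_CUBIC)
out=np.zeros((600,800,3),np.uint8); out[:, :360]=cv2.resize(a,(360,327))[:1]*0
cv2.imwrite('pics/crop1.png',np.hstack([cv2.resize(a,(420,382)),np.vstack([cv2.resize(b,(370,252)),cv2.resize(b2,(370,130))])]))
hsv=cv2.cvtColor(d['img'],cv2.COLOR_RGB2HSV)
def mask(lo,hi,box,h=hsv):
    m=cv2.inRange(h,lo,hi); k=np.zeros_like(m); k[box[1]:box[3],box[0]:box[2]]=255; return m&k
def big(m):
    c=max(cv2.findContours(m,cv2.RETR_EXTERNAL,cv2.CHAIN_APPROX_NONE)[0],key=cv2.contourArea); return c.reshape(-1,2)
def rect(c,z):
    P=onz(d,c,z)[:,:2]; r=cv2.minAreaRect((P*1000).astype(np.float32)); return np.round(r[0],1),np.round(r[1],1),round(r[2],1)
print('plate',rect(big(mask((45,90,40),(80,255,255),(225,220,330,320))),.027))
print('spacer top orange',rect(big(mask((5,150,80),(18,255,255),(380,260,440,310))),.08))
# stand by height band from depth
z=d['depth']; v,u=np.mgrid[:480,:640]; 
X=np.stack([(u-d['K'][0,2])/d['K'][0,0]*z,(v-d['K'][1,2])/d['K'][1,1]*z,z],-1)
W=(X-d['t'])@d['R']
def hm(lo,hi,box):
    m=((W[...,2]>lo)&(W[...,2]<hi)).astype(np.uint8)*255; k=np.zeros_like(m); k[box[1]:box[3],box[0]:box[2]]=255; return m&k
print('stand',rect(big(hm(.02,.1,(370,255,447,320))),.03))
print('jig',rect(big(hm(.008,.1,(222,215,332,325))),.015))
for n,lo,hi,box in [('handle',.06,.08,(265,260,310,310)),('spacer',.07,.1,(390,270,430,305)),('hub',.04,.08,(265,260,310,310))]:
    m=hm(lo,hi,box); ys,xs=np.nonzero(m); w=W[ys,xs]; print(n,len(xs),np.median(w,0).round(4), w.mean(0).round(4), rect(big(m),.068 if n!='spacer' else .08))
E
python3 m1.py
```

```text
plate (array([588.3,  47.4]), array([69.9, 53.6]), 82.8)
spacer top orange (array([ 496.2, -237. ]), array([26.8,  8.7]), 66.6)
stand (array([ 496.9, -239.1]), array([120.8,  70.9]), 67.4)
jig (array([552.2,  86.5]), array([199.6, 189.7]), 82.5)
handle 97 [0.5077 0.0565 0.0667] [0.5071 0.0567 0.0668] (array([507.8,  57.5]), array([11.7, 42.2]), 89.0)
spacer 61 [ 0.4974 -0.2392  0.0786] [ 0.497  -0.2393  0.0787] (array([ 496.9, -238.9]), array([29.7, 10.6]), 67.8)
hub 101 [0.5055 0.0565 0.0666] [0.5063 0.0567 0.066 ] (array([506.7,  57.6]), array([11.7, 44.5]), 89.0)
```

```bash
sleep 1
```

```text
(no output)
```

View pics/crop1.png

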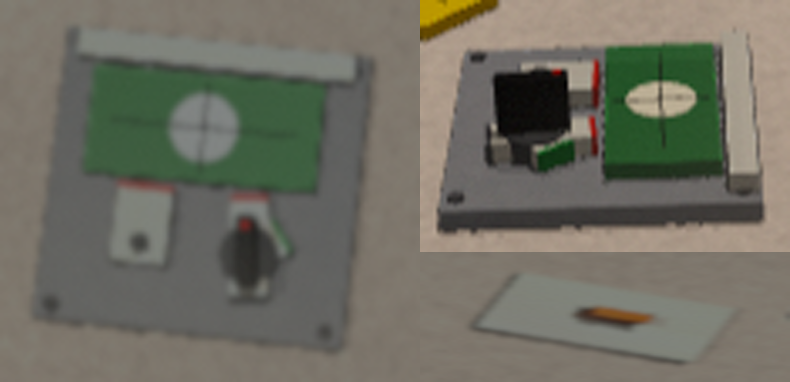

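The crop confirms the choice. The turret is at the jig's -y side with the red stop at the plate and the green tip clockwise of it. The fixed stop is on the left, and the spacer stands in the aluminium stand. The jig is at about (552, 86.5) mm with yaw about -7.5°, and the handle position agrees with that.

```bash
cat > go.py <<'E'
import sys
from h import *
# go.py x y z(TCP,mm) yangle -> shift in tool axes (m), turn (deg)
o=env.observe(); R=o['tool_rot']; x,y,z,a=map(float,sys.argv[1:5])
print('shift',(R.T@(np.array([x,y,z])/1000-o['position'])).round(4),'turn',round((np.degrees(np.arctan2(R[1,1],R[0,1]))-a+180)%360-180,2),'t',o['time_s'])
E
python3 go.py 507 57 140 -97.5; python3 go.py 507 57 38 -97.5
```

```text
shift [ 0.4998 -0.4475  0.0914] turn 25.48 t 0.2
shift [ 0.4998 -0.4474  0.1934] turn 25.48 t 0.2
```

Emit:
drive_tool(
  series=[
    [[0.02, -0.018, 0], 2, 0.06],
    [[0.05, -0.045, 0], 4, 0.06],
    [[0.085, -0.076, 0], 6, 0.06],
    [[0.12, -0.107, 0], 8, 0.06],
    [[0.155, -0.139, 0], 10, 0.06],
    [[0.19, -0.17, 0], 12, 0.06],
    [[0.225, -0.201, 0], 14, 0.06],
    [[0.26, -0.233, 0], 16, 0.06],
    [[0.295, -0.264, 0], 18, 0.06],
    [[0.33, -0.295, 0.01], 20, 0.06],
    [[0.365, -0.327, 0.02], 22, 0.06],
    [[0.4, -0.358, 0.035], 24, 0.06],
    [[0.43, -0.385, 0.05], 25.5, 0.06],
    [[0.46, -0.412, 0.065], 25.5, 0.06],
    [[0.48, -0.43, 0.078], 25.5, 0.06],
    [[0.493, -0.441, 0.086], 25.5, 0.06],
    [[0.5, -0.4475, 0.091], 25.5, 0.06],
    [[0.5, -0.4475, 0.091], 25.5, 0.06],
    [[0.5, -0.4475, 0.091], 25.5, 0.06],
  ],
  newtons=40,
)

```text
time_s: 2.1
position: [0.5071, 0.0563, 0.1406]
tool_rot: [[0.991, -0.131, 0.0], [-0.131, -0.991, -0.0], [0.0, 0.0, -1.0]]
ft_force: [0.4, -0.1, -0.4]
grip_width: 0.0603
gripper_force: 0.0
```

```bash
python3 go.py 507 57 38 -97.5; python3 - <<'E'
from h import *
s=shot('side'); save(s,'side1.png',(220,130,360,290),3.5)
E
```

```text
shift [-0.0002 -0.0007  0.1026] turn -0.04 t 2.1
```

View pics/side1.png

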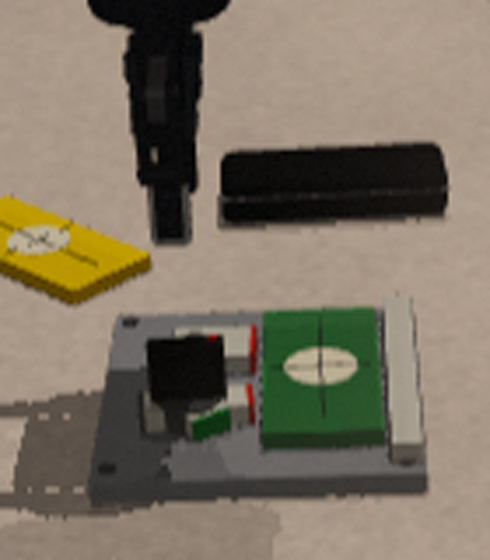

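The fingers are above the handle, aligned with the bar along the jig's x axis. I'll descend and grip.

Emit:
drive_tool(
  series=[
    [[0, 0, 0.02], 0, 0.06],
    [[0, 0, 0.05], 0, 0.06],
    [[0, -0.0005, 0.08], 0, 0.06],
    [[0, -0.0005, 0.097], 0, 0.06],
    [[0, -0.0005, 0.102], 0, 0.06],
    [[0, -0.0005, 0.102], 0, 0.06],
    [[0, -0.0005, 0.102], 0, 0.005],
    [[0, -0.0005, 0.102], 0, 0.005],
    [[0, -0.0005, 0.102], 0, 0.005],
    [[0, -0.0005, 0.102], 0, 0.005],
    [[0, -0.0005, 0.102], 0, 0.005],
    [[0, -0.0005, 0.102], 0, 0.005],
  ],
  newtons=40,
)

```text
time_s: 3.35
position: [0.5075, 0.0571, 0.0391]
tool_rot: [[0.991, -0.131, 0.001], [-0.131, -0.991, -0.001], [0.001, 0.001, -1.0]]
ft_force: [-2.1, -2.5, 5.2]
grip_width: 0.011
gripper_force: 41.9
```

Emit:
drive_tool(
  series=[
    [[0, 0, 0], -4, 0.005],
    [[0, 0, 0], -10, 0.005],
    [[0, 0, 0], -17, 0.005],
    [[0, 0, 0], -24, 0.005],
    [[0, 0, 0], -31, 0.005],
    [[0, 0, 0], -38, 0.005],
    [[0, 0, 0], -45, 0.005],
    [[0, 0, 0], -52, 0.005],
    [[0, 0, 0], -57, 0.005],
    [[0, 0, 0], -60, 0.005],
    [[0, 0, 0], -60, 0.005],
    [[0, 0, 0], -60, 0.005],
    [[0, 0, 0], -60, 0.005],
  ],
  newtons=40,
)

```text
time_s: 4.65
position: [0.5073, 0.0574, 0.0391]
tool_rot: [[0.609, 0.793, 0.001], [0.793, -0.609, -0.0], [0.0, 0.001, -1.0]]
ft_force: [-3.0, 0.2, 6.2]
grip_width: 0.0112
gripper_force: 42.0
```

Emit:
drive_tool(
  series=[
    [[0, 0, 0], 0, 0.035],
    [[0, 0, 0], 0, 0.035],
    [[0, 0, 0], 0, 0.035],
    [[0, 0, -0.02], 0, 0.035],
    [[0, 0, -0.06], 0, 0.05],
    [[0, 0, -0.1], 0, 0.06],
    [[0, 0, -0.13], 0, 0.06],
    [[0, 0, -0.14], 0, 0.06],
    [[0, 0, -0.14], 0, 0.06],
  ],
)

```text
time_s: 5.55
position: [0.5076, 0.0574, 0.1791]
tool_rot: [[0.609, 0.793, 0.002], [0.793, -0.609, -0.0], [0.001, 0.002, -1.0]]
ft_force: [0.3, -0.3, -0.4]
grip_width: 0.0601
gripper_force: 0.0
```

```bash
python3 go.py 497 -239 150 -112.4; python3 go.py 450 -100 180 -75; python3 - <<'E'
from h import *
s=shot('side'); save(s,'side2.png',(220,130,360,290),3.5)
E
```

```text
shift [-0.2416  0.172   0.0292] turn 74.89 t 5.55
shift [-0.1599  0.0501 -0.001 ] turn 37.49 t 5.55
```

View pics/side2.png

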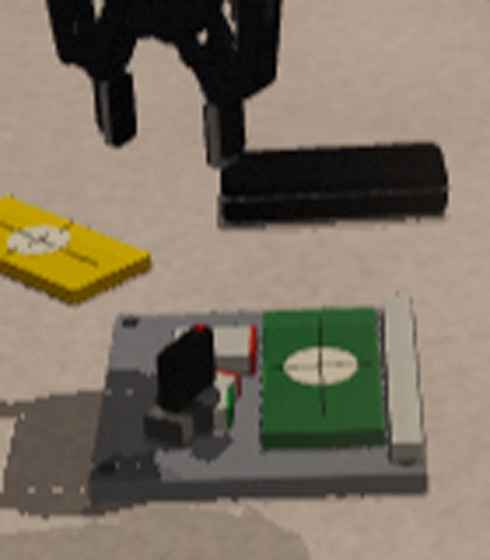

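The turret has turned: the green tip at crop (232,405) now faces the plate, and the gap is open. Next is the spacer.

Emit:
drive_tool(
  series=[
    [[-0.012, 0.009, 0], 4, 0.06],
    [[-0.036, 0.026, 0], 10, 0.06],
    [[-0.065, 0.046, 0], 17, 0.06],
    [[-0.094, 0.067, 0.004], 25, 0.06],
    [[-0.123, 0.088, 0.008], 33, 0.06],
    [[-0.152, 0.108, 0.012], 41, 0.06],
    [[-0.181, 0.129, 0.016], 49, 0.06],
    [[-0.21, 0.149, 0.02], 57, 0.06],
    [[-0.228, 0.162, 0.025], 65, 0.06],
    [[-0.238, 0.17, 0.028], 72, 0.06],
    [[-0.2416, 0.172, 0.029], 74.9, 0.06],
    [[-0.2416, 0.172, 0.029], 74.9, 0.06],
    [[-0.2416, 0.172, 0.029], 74.9, 0.06],
  ],
)

```text
time_s: 6.9
position: [0.4962, -0.2385, 0.148]
tool_rot: [[0.925, -0.38, -0.002], [-0.38, -0.925, 0.002], [-0.002, -0.001, -1.0]]
ft_force: [0.0, 0.2, 0.3]
grip_width: 0.0601
gripper_force: 0.0
```

```bash
python3 go.py 497 -239 37 -112.4; python3 - <<'E'
from h import *
s=shot('side'); save(s,'side3.png',(210,170,350,390),2.7)
hs=cv2.cvtColor(s['img'],cv2.COLOR_RGB2HSV); m=cv2.inRange(hs,(5,150,80),(18,255,255)); m[:290]=0;m[350:]=0
ys,xs=np.nonzero(m); print(xs.min(),xs.max(),ys.min(),ys.max())
c=np.array([.497,-.239]);a=np.radians(-22.4);ex=np.array([np.cos(a),np.sin(a)]);ey=np.array([-ex[1],ex[0]])
print(proj(s,[np.r_[c+ex*i*.005+ey*j*.015,.08] for i in(-1,1) for j in(-1,1)]).round(1))
E
```

```text
shift [0.0012 0.0002 0.111 ] turn 0.07 t 6.9
275 287 305 341
[[273.  314.3]
 [278.7 303.2]
 [279.1 315.1]
 [284.7 303.9]]
```

View pics/side3.png

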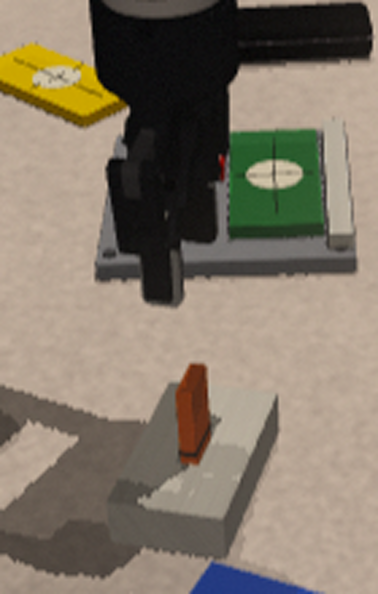

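Emit:
drive_tool(
  series=[
    [[0.002, 0, 0.02], 0, 0.06],
    [[0.002, 0, 0.05], 0, 0.06],
    [[0.002, 0, 0.08], 0, 0.06],
    [[0.002, 0, 0.103], 0, 0.06],
    [[0.002, 0, 0.11], 0, 0.06],
    [[0.002, 0, 0.11], 0, 0.06],
    [[0.002, 0, 0.11], 0, 0.04],
    [[0.002, 0, 0.11], 0, 0.04],
    [[0.002, 0, 0.11], 0, 0.036],
    [[0.002, 0, 0.11], 0, 0.032],
    [[0.002, 0, 0.11], 0, 0.02],
    [[0.002, 0, 0.11], 0, 0.02],
    [[0.002, 0, 0.11], 0, 0.02],
  ],
  newtons=50,
)

```text
time_s: 8.25
position: [0.4986, -0.2399, 0.0399]
tool_rot: [[0.924, -0.381, 0.001], [-0.381, -0.924, -0.001], [0.001, 0.0, -1.0]]
ft_force: [-0.6, 1.5, 5.4]
grip_width: 0.0292
gripper_force: 49.0
```

Emit:
drive_tool(
  series=[
    [[0, 0, -0.01], 0, 0.02],
    [[0, 0, -0.03], 0, 0.02],
    [[0, 0, -0.06], 0, 0.02],
    [[0, 0, -0.09], 0, 0.02],
    [[0, 0, -0.11], 0, 0.02],
    [[0, 0, -0.11], 0, 0.02],
    [[0, 0, -0.11], 0, 0.02],
  ],
)

```text
time_s: 8.95
position: [0.4981, -0.2396, 0.149]
tool_rot: [[0.924, -0.381, -0.0], [-0.381, -0.924, 0.0], [-0.0, -0.0, -1.0]]
ft_force: [0.3, 0.2, -0.6]
grip_width: 0.0293
gripper_force: 49.3
```

```bash
python3 go.py 530 53 150 -97.5; python3 - <<'E'
from h import *
o=env.observe();print(o['position'].round(4),o['ft_force'].round(1),o['grip_width'])
s=shot('side'); 
hs=cv2.cvtColor(s['img'],cv2.COLOR_RGB2HSV); m=cv2.inRange(hs,(4,140,60),(18,255,255)); m[:,:200]=0;m[:,330:]=0;m[:180]=0
n,l,st,c=cv2.connectedComponentsWithStats(m); print(st[1:][st[1:,4]>10])
p=o['position'];a=np.radians(-22.4);ex=np.array([np.cos(a),np.sin(a)]);ey=np.array([-ex[1],ex[0]])
for h,t in((-.03,.003),(-.025,.005)): print(proj(s,[np.r_[p[:2]+ex*i*t+ey*j*.015,p[2]+h] for i in(-1,1) for j in(-1,1)]).round(1).tolist())
save(s,'side4.png',(230,190,330,310),5)
E
```

```text
shift [-0.0822 -0.2826 -0.0009] turn -14.92 t 8.95
[ 0.4981 -0.2396  0.149 ] [ 0.3  0.2 -0.6] 0.029346051649007967
[[282 252   2  18  19]
 [272 273  12  21 122]]
[[273.4, 293.9], [279.2, 283.1], [277.2, 294.4], [282.9, 283.6]]
[[271.9, 291.1], [277.8, 280.3], [278.2, 291.9], [284.0, 281.1]]
```

View pics/side4.png

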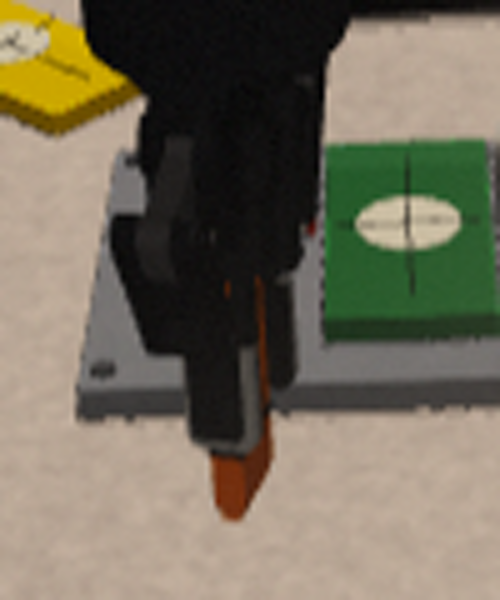

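The spacer is held centred: orange spans columns 272–283, as predicted from the TCP, and the foot is 30 mm below the TCP. Next I'll locate the plate's rear edge and the gap.

```bash
cat > gap.py <<'E'
from h import *
d={k:v for k,v in np.load('top0.npz').items()}; s=shot('side')
ax=np.array([507.3,57.3]); yaw=np.radians(-7.5); ex=np.array([np.cos(yaw),np.sin(yaw)]); ey=np.array([-ex[1],ex[0]])
jig=ax+41*ex+35*ey; print('jig',jig)
def loc(P): q=P[:,:2]*1000-jig; return np.c_[q@ex,q@ey].round(1)
for n,c,box in(('top',d,(235,225,315,272)),('side',s,(290,205,335,265))):
    h=cv2.cvtColor(c['img'],cv2.COLOR_RGB2HSV); m=cv2.inRange(h,(45,90,30),(85,255,255)); k=np.zeros_like(m); k[box[1]:box[3],box[0]:box[2]]=255; m&=k
    pts=np.argwhere(m)[:,::-1]
    P=loc(onz(c,pts,.027)); r=cv2.minAreaRect(P.astype(np.float32)); print(n,len(pts),r)
    # edge lines: rear edge (min x) & front edge by y bins
    for lo in range(-70,70,20):
        b=P[(P[:,1]>=lo)&(P[:,1]<lo+20)]; 
        if len(b): print(lo, b[:,0].min(), b[:,0].max(), end=' | ')
    print()
    # fence/jig check from top: bright fence pixels
d2=d; h=cv2.cvtColor(d['img'],cv2.COLOR_RGB2GRAY); sub=h[225:245,240:318]
pts=np.argwhere(sub>np.percentile(sub,100)*0.8)[:,::-1]+[240,225]
P=loc(onz(d,pts,.029)); print('fence',cv2.minAreaRect(P.astype(np.float32)))
save(s,'side5.png',(240,205,350,280),7)
E
python3 gap.py
```

```text
jig [552.51765604  86.64899627]
top 496 ((35.77040481567383, 1.3581619262695312), (62.88578414916992, 141.35923767089844), 0.9290409684181213)
-70 5.2 68.3 | -50 7.1 67.1 | -30 11.8 66.9 | -10 62.1 67.0 | 10 21.5 66.6 | 30 21.0 66.5 | 50 27.2 66.0 | 
side 1097 ((38.96247863769531, -7.586128234863281), (68.79772186279297, 162.93309020996094), 1.0416264533996582)
-70 5.4 73.6 | -50 5.1 72.5 | -30 4.7 73.1 | -10 4.3 71.6 | 10 4.0 72.1 | 30 3.6 72.5 | 50 3.2 71.0 | 
fence ((82.38307189941406, -0.5803985595703125), (47.25331115722656, 189.6835174560547), 5.989138126373291)
```

```bash
cat > prof.py <<'E'
from h import *
ax=np.array([507.3,57.3]); yaw=np.radians(-7.5); ex=np.array([np.cos(yaw),np.sin(yaw)]); ey=np.array([-ex[1],ex[0]]); jig=ax+41*ex+35*ey
for n in('top','side'):
    c={k:v for k,v in np.load(n+'0.npz').items()}; lab=c['img'].astype(np.float32); g=(lab[...,1]-lab[...,0])  # greenness
    for y in(-60,-45,-20,30,60):
        x=np.arange(-15,100,.5); P=[np.r_[(jig+i*ex+y*ey)/1000,.0275] for i in x]; uv=proj(c,P).astype(np.float32)
        v=cv2.remap(g,uv[None,:,0],uv[None,:,1],cv2.INTER_LINEAR)[0]; r=cv2.remap(lab[...,0],uv[None,:,0],uv[None,:,1],cv2.INTER_LINEAR)[0]
        th=np.percentile(v,90)/2; i=np.nonzero(v>th)[0]; f=x>x[i[-1]]
        k=np.argmax(np.diff(r)*(x[:-1]>60)); print(n,y,'plate',x[i[0]],x[i[-1]],'fence rise',x[k],'fence end',x[np.argmin(np.diff(r)*(x[:-1]>78))])
E
python3 prof.py
```

```text
top -60 plate 2.5 72.0 fence rise 75.5 fence end 91.0
top -45 plate 2.0 71.5 fence rise 75.0 fence end 91.0
top -20 plate 2.5 71.5 fence rise 74.0 fence end 92.5
top 30 plate 1.5 70.5 fence rise 73.5 fence end 92.5
top 60 plate 1.5 70.0 fence rise 75.5 fence end 91.5
side -60 plate -15.0 74.0 fence rise 96.0 fence end 94.0
side -45 plate 4.5 73.0 fence rise 77.5 fence end 94.5
side -20 plate 4.0 73.5 fence rise 77.5 fence end 94.0
side 30 plate 4.0 73.0 fence rise 78.0 fence end 94.5
side 60 plate 3.0 72.0 fence rise 78.0 fence end 94.0
```

The gap at the turret runs from about -16 to +2 mm in jig x. The top camera's fence edge reads 75 mm, so its frame is right, while the side camera is about 2.5 mm off in x. The target for the spacer centre is jig x = -7 mm.

```bash
python3 go.py 542.5 52.6 150 -97.5
```

```text
shift [-0.0701 -0.287  -0.0016] turn -14.92 t 9.05
```

Emit:
drive_tool(
  series=[
    [[-0.004, -0.015, 0], -1, 0.02],
    [[-0.01, -0.04, 0], -2, 0.02],
    [[-0.018, -0.075, 0], -4, 0.02],
    [[-0.027, -0.11, 0], -6, 0.02],
    [[-0.035, -0.145, 0], -8, 0.02],
    [[-0.044, -0.18, 0], -10, 0.02],
    [[-0.052, -0.215, 0], -12, 0.02],
    [[-0.06, -0.247, 0], -14, 0.02],
    [[-0.066, -0.27, 0], -15, 0.02],
    [[-0.069, -0.283, 0], -15, 0.02],
    [[-0.07, -0.287, 0], -15, 0.02],
    [[-0.07, -0.287, 0], -15, 0.02],
    [[-0.07, -0.287, 0], -15, 0.02],
  ],
)

```text
time_s: 10.35
position: [0.5431, 0.0514, 0.1492]
tool_rot: [[0.991, -0.13, -0.0], [-0.13, -0.991, -0.0], [-0.0, 0.0, -1.0]]
ft_force: [0.2, -0.1, -0.3]
grip_width: 0.0296
gripper_force: 49.3
```

```bash
cat >> go.py <<'E'
E
python3 go.py 542.5 52.6 60 -97.5; python3 go.py 542.5 52.6 45 -97.5
```

```text
shift [-0.0007 -0.0011  0.0892] turn 0.02 t 10.35
shift [-0.0007 -0.0011  0.1042] turn 0.02 t 10.35
```

Emit:
drive_tool(
  series=[
    [[0, 0, 0.015], 0, 0.02],
    [[-0.0005, -0.001, 0.04], 0, 0.02],
    [[-0.0005, -0.001, 0.065], 0, 0.02],
    [[-0.0005, -0.001, 0.08], 0, 0.02],
    [[-0.0005, -0.001, 0.083], 0, 0.02],
    [[-0.0005, -0.001, 0.083], 0, 0.02],
  ],
)

```text
time_s: 10.95
position: [0.5429, 0.0526, 0.0664]
tool_rot: [[0.991, -0.13, -0.0], [-0.13, -0.991, -0.0], [-0.0, 0.0, -1.0]]
ft_force: [-0.8, 0.7, 0.5]
grip_width: 0.0298
gripper_force: 49.3
```

```bash
python3 - <<'E'
from h import *
s=shot('side'); save(s,'side6.png',(235,190,350,280),6.5)
p=env.observe()['position']; print(p)
a=np.radians(-7.5);ex=np.array([np.cos(a),np.sin(a)]);ey=np.array([-ex[1],ex[0]])
print((proj(s,[np.r_[p[:2]+ex*i*.003-ey*.015,p[2]-.03] for i in(-1,1)])-[235,190])*6.5)
h=cv2.cvtColor(s['img'],cv2.COLOR_RGB2HSV); m=cv2.inRange(h,(4,140,60),(18,255,255)); ys,xs=np.nonzero(m[200:270,250:330]); 
for r in sorted(set(ys))[-8:]: print(r+200,xs[ys==r].min()+250,xs[ys==r].max()+250)
E
```

```text
[0.54317123 0.05267439 0.06694723]
[[345.82677471 345.55359646]
 [365.24675669 344.98169624]]
236 287 292
237 287 292
238 288 292
239 288 292
240 288 292
241 288 292
242 288 291
243 289 291
```

View pics/side6.png

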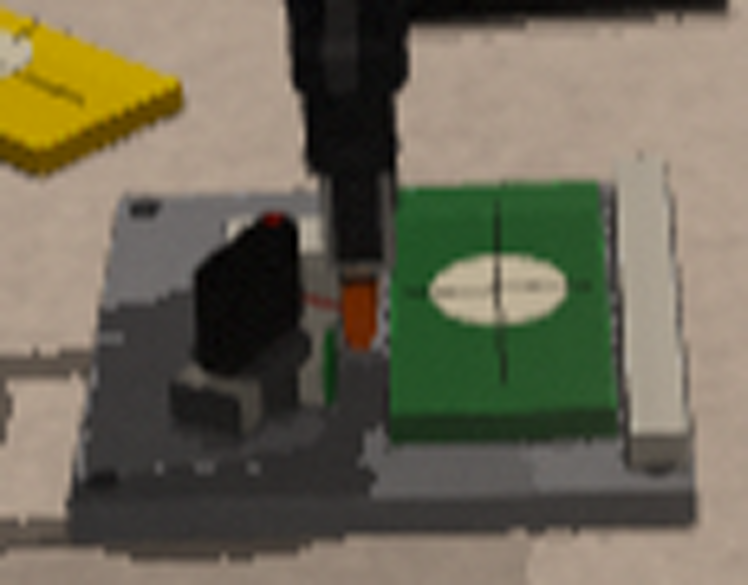

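The spacer (crop x 343–380) hangs between the green stop face (x about 338) and the plate's rear edge (x about 391). I'll shift about 1 mm towards the fence and lower it in.

Emit:
drive_tool(
  series=[
    [[0.001, 0, 0.003], 0, 0.02],
    [[0.001, 0, 0.007], 0, 0.02],
    [[0.001, 0, 0.011], 0, 0.02],
    [[0.001, 0, 0.015], 0, 0.02],
    [[0.001, 0, 0.018], 0, 0.02],
    [[0.001, 0, 0.02], 0, 0.02],
    [[0.001, 0, 0.02], 0, 0.02],
  ],
  newtons=60,
)

```text
time_s: 11.7
position: [0.5437, 0.0532, 0.046]
tool_rot: [[0.992, -0.129, -0.001], [-0.129, -0.992, 0.0], [-0.001, 0.0, -1.0]]
ft_force: [-0.1, 0.4, -0.7]
grip_width: 0.0296
gripper_force: 59.1
```

Emit:
drive_tool(
  series=[
    [[0, 0, 0.0005], 0, 0.02],
    [[0, 0, 0.001], 0, 0.02],
    [[0, 0, 0.001], 0, 0.02],
  ],
)

```text
time_s: 12.0
position: [0.5438, 0.0531, 0.0453]
tool_rot: [[0.992, -0.129, 0.0], [-0.129, -0.992, 0.0], [0.0, -0.0, -1.0]]
ft_force: [-0.0, -0.4, -0.5]
grip_width: 0.029
gripper_force: 59.1
```

Emit:
drive_tool(
  series=[
    [[0, 0, 0.0005], 0, 0.02],
    [[0, 0, 0.001], 0, 0.02],
    [[0, 0, 0.001], 0, 0.02],
  ],
)

```text
time_s: 12.3
position: [0.5439, 0.0531, 0.0449]
tool_rot: [[0.992, -0.129, 0.001], [-0.129, -0.992, -0.0], [0.001, 0.0, -1.0]]
ft_force: [-0.8, 0.7, 5.0]
grip_width: 0.0289
gripper_force: 60.1
```

The spacer is on the base, with 5 N of upward contact. I'll raise the grip and push towards the fence in small steps.

Emit:
drive_tool(
  series=[
    [[0, 0, -0.0003], 0, 0.02],
    [[0, 0, -0.0003], 0, 0.02],
    [[0.001, 0, -0.0003], 0, 0.02],
    [[0.002, 0, -0.0003], 0, 0.02],
    [[0.003, 0, -0.0003], 0, 0.02],
    [[0.004, 0, -0.0003], 0, 0.02],
    [[0.0045, 0, -0.0003], 0, 0.02],
    [[0.0045, 0, -0.0003], 0, 0.02],
  ],
  newtons=110,
)

```text
time_s: 13.1
position: [0.5463, 0.0529, 0.045]
tool_rot: [[0.992, -0.129, -0.005], [-0.129, -0.992, 0.0], [-0.005, 0.0, -1.0]]
ft_force: [-9.8, 0.3, 13.8]
grip_width: 0.0284
gripper_force: 108.5
```

Emit:
drive_tool(
  series=[
    [[0.0005, 0, -0.0005], 0, 0.02],
    [[0.001, 0, -0.0007], 0, 0.02],
    [[0.0015, 0, -0.0007], 0, 0.02],
    [[0.0015, 0, -0.0007], 0, 0.02],
  ],
)

```text
time_s: 13.5
position: [0.5486, 0.0526, 0.0451]
tool_rot: [[0.992, -0.129, -0.003], [-0.129, -0.992, 0.0], [-0.003, -0.0, -1.0]]
ft_force: [-5.7, 0.5, 5.5]
grip_width: 0.0283
gripper_force: 108.6
```

Emit:
drive_tool(
  series=[
    [[0.0005, 0, 0], 0, 0.02],
    [[0.001, 0, 0], 0, 0.02],
    [[0.0015, 0, 0], 0, 0.02],
    [[0.002, 0, 0], 0, 0.02],
    [[0.002, 0, 0], 0, 0.02],
  ],
)

```text
time_s: 14.0
position: [0.549, 0.0526, 0.0451]
tool_rot: [[0.992, -0.129, -0.007], [-0.129, -0.992, 0.001], [-0.007, 0.0, -1.0]]
ft_force: [-13.1, 1.4, 10.3]
grip_width: 0.0283
gripper_force: 109.2
```

```bash
sed "s/^for n in('top','side'):/for n in('side',):/; s/c={k:v for k,v in np.load(n+'0.npz').items()}/c=shot(n)/" prof.py > prof2.py; python3 prof2.py
```

```text
side -60 plate -15.0 76.5 fence rise 76.5 fence end 94.0
side -45 plate -15.0 76.5 fence rise 76.5 fence end 94.5
side -20 plate 12.5 76.0 fence rise 77.5 fence end 94.0
side 30 plate 13.5 75.0 fence rise 78.0 fence end 94.5
side 60 plate 13.5 74.0 fence rise 78.0 fence end 94.0
```

Emit:
drive_tool(
  series=[
    [[0.0005, 0, -0.0002], 0, 0.02],
    [[0.001, 0, -0.0003], 0, 0.02],
    [[0.0015, 0, -0.0004], 0, 0.02],
    [[0.002, 0, -0.0005], 0, 0.02],
    [[0.002, 0, -0.0005], 0, 0.02],
    [[0.002, 0, -0.0005], 0, 0.02],
  ],
)

```text
time_s: 14.65
position: [0.5495, 0.0529, 0.0451]
tool_rot: [[0.992, -0.128, -0.011], [-0.128, -0.992, 0.002], [-0.011, -0.0, -1.0]]
ft_force: [-17.0, 3.2, 10.9]
grip_width: 0.0285
gripper_force: 109.2
```

```bash
python3 prof2.py
```

```text
side -60 plate -15.0 76.5 fence rise 76.5 fence end 94.0
side -45 plate -15.0 76.5 fence rise 76.5 fence end 94.5
side -20 plate 13.0 75.5 fence rise 77.5 fence end 94.0
side 30 plate 14.0 75.0 fence rise 78.0 fence end 94.5
side 60 plate 14.5 74.0 fence rise 78.0 fence end 95.5
```

```bash
python3 - <<'E'
from h import *
s=shot('side'); d=shot('top')
a=cv2.resize(s['img'][205:275,260:350,::-1],(720,560),interpolation=cv2.INTER_CUBIC)[:, :]
b=cv2.resize(d['img'][222:276,230:325,::-1],(760,432),interpolation=cv2.INTER_CUBIC)
a=cv2.resize(a,(400,311)); b=cv2.resize(b,(400,227)); cv2.imwrite('pics/c7.png',cv2.resize(np.vstack([a,b]),(440,592)))
E
```

```text
(no output)
```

View pics/c7.png

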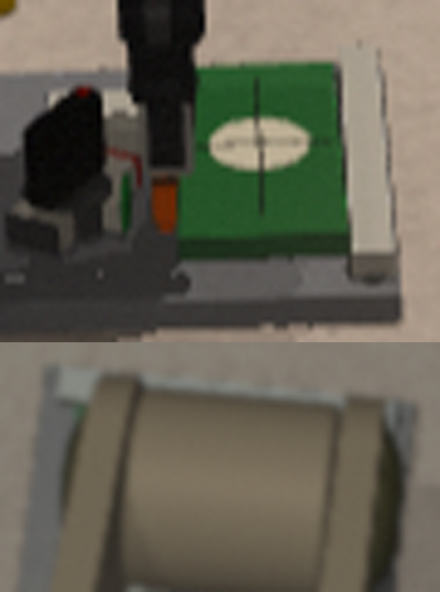

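In the side view the plate's near corner is on the fence, but the far end still shows a gap of about 2 mm at crop (345,68). I'll push a little harder while sliding a few mm in +y, so that friction turns the plate the right way.

Emit:
drive_tool(
  series=[
    [[0.0005, 0, 0], 0, 0.02],
    [[0.001, -0.0005, -0.0002], 0, 0.02],
    [[0.0015, -0.001, -0.0003], 0, 0.02],
    [[0.0015, -0.002, -0.0003], 0, 0.02],
    [[0.0015, -0.003, -0.0003], 0, 0.02],
    [[0.0015, -0.004, -0.0003], 0, 0.02],
    [[0.0015, -0.004, -0.0003], 0, 0.02],
  ],
)

```text
time_s: 15.5
position: [0.5505, 0.0546, 0.045]
tool_rot: [[0.992, -0.128, -0.014], [-0.128, -0.992, -0.002], [-0.013, 0.004, -1.0]]
ft_force: [-21.0, -9.0, 10.7]
grip_width: 0.0283
gripper_force: 109.4
```

```bash
python3 prof2.py; python3 -c "
from h import *
o=env.observe();print(o['ft_force'].round(1),o['wrist_torque'].round(2),o['position'].round(4))"
```

```text
side -60 plate -15.0 76.5 fence rise 76.0 fence end 94.0
side -45 plate -15.0 77.0 fence rise 77.0 fence end 94.5
side -20 plate 13.5 76.5 fence rise 77.5 fence end 94.0
side 30 plate 15.5 77.0 fence rise 78.0 fence end 94.5
side 60 plate 15.5 76.5 fence rise 78.0 fence end 94.0
[-20.4  -8.5  11.2] [-1.51  4.04 -0.07] [0.5506 0.0546 0.0451]
```

Emit:
drive_tool(
  series=[
    [[0.0005, -0.0005, 0], 0, 0.02],
    [[0.001, -0.001, 0], 0, 0.02],
    [[0.001, -0.002, 0], 0, 0.02],
    [[0.001, -0.003, 0], 0, 0.02],
    [[0.001, -0.003, 0], 0, 0.02],
  ],
)

```text
time_s: 16.05
position: [0.551, 0.0567, 0.045]
tool_rot: [[0.992, -0.128, -0.016], [-0.128, -0.992, -0.004], [-0.016, 0.006, -1.0]]
ft_force: [-24.8, -13.6, 13.8]
grip_width: 0.0286
gripper_force: 109.8
```

```bash
cat > edge.py <<'E'
from h import *
c=shot('side'); im=c['img'].astype(np.float32); yaw=np.radians(-7.5); ex=np.array([np.cos(yaw),np.sin(yaw)]); ey=np.array([-ex[1],ex[0]]); jig=np.array([552.5,86.6])
# green edge at plate top, fence bright edge at fence top, along y; line fits
g=im[...,1]-im[...,0]; out=[]
for y in range(-60,70,5):
    x=np.arange(60,90,.25); uv=proj(c,[np.r_[(jig+i*ex+y*ey)/1000,.027] for i in x]).astype(np.float32)
    v=cv2.remap(g,uv[None,:,0],uv[None,:,1],cv2.INTER_LINEAR)[0]; r=cv2.remap(im[...,0],uv[None,:,0],uv[None,:,1],cv2.INTER_LINEAR)[0]
    e1=x[np.nonzero(v>v[:20].mean()/2)[0][-1]]; hi=r[(x>80)&(x<88)].mean(); lo=r[x<70].mean(); e2=x[np.nonzero(r<(lo+hi)/2)[0][np.nonzero(r<(lo+hi)/2)[0]<90][-1]]; out.append((y,e1,e2))
o=np.array(out); 
for k,n in((1,'plate'),(2,'fence')): p=np.polyfit(o[:,0],o[:,k],1); print(n,'slope deg',round(np.degrees(p[0]),2),'x0',p[1].round(2), 'res',np.std(o[:,k]-np.polyval(p,o[:,0])).round(2))
E
python3 edge.py; python3 prof2.py
```

```text
plate slope deg -0.02 x0 77.07 res 0.45
fence slope deg 0.32 x0 77.72 res 0.42
side -60 plate -15.0 76.5 fence rise 77.0 fence end 94.0
side -45 plate -15.0 77.0 fence rise 77.0 fence end 94.5
side -20 plate 11.5 76.5 fence rise 77.5 fence end 94.0
side 30 plate 15.5 77.0 fence rise 78.0 fence end 94.5
side 60 plate 15.5 76.5 fence rise 78.0 fence end 95.5
```

```bash
python3 - <<'E'
from h import *
c=shot('side'); s0={k:v for k,v in np.load('side0.npz').items()}
yaw=np.radians(-7.5); ex=np.array([np.cos(yaw),np.sin(yaw)]); ey=np.array([-ex[1],ex[0]]); jig=np.array([552.5,86.6])
for y in(65,45,25,0,-25,-45,-65):
    u,v=proj(c,[np.r_[(jig+76*ex+y*ey)/1000,.027]])[0]; r=int(round(v)); k=int(round(u))
    print(y,r,k,'now',[tuple(int(t) for t in p[:2]) for p in c['img'][r,k-4:k+6]],'start',[tuple(int(t) for t in p[:2]) for p in s0['img'][r,k-4:k+6]])
E
```

```text
65 220 328 now [(43, 90), (45, 91), (44, 92), (45, 92), (42, 88), (62, 74), (164, 156), (167, 157), (166, 158), (166, 157)] start [(44, 89), (46, 90), (46, 91), (76, 82), (89, 85), (76, 72), (163, 155), (165, 155), (165, 156), (165, 156)]
45 224 329 now [(38, 82), (40, 83), (38, 82), (40, 83), (41, 72), (170, 164), (167, 158), (166, 158), (167, 158), (168, 158)] start [(39, 83), (41, 83), (65, 94), (84, 82), (56, 53), (169, 162), (165, 156), (165, 157), (166, 157), (167, 156)]
25 228 329 now [(38, 83), (39, 82), (40, 83), (42, 85), (45, 105), (168, 161), (166, 157), (166, 156), (166, 156), (166, 158)] start [(41, 83), (42, 84), (50, 103), (105, 103), (60, 57), (166, 159), (164, 157), (164, 156), (166, 156), (168, 157)]
0 234 329 now [(37, 68), (37, 69), (39, 68), (41, 85), (42, 87), (91, 95), (166, 158), (166, 156), (165, 156), (167, 159)] start [(40, 68), (40, 84), (46, 91), (67, 80), (66, 63), (101, 95), (164, 156), (167, 157), (165, 155), (165, 155)]
-25 240 330 now [(41, 85), (42, 84), (41, 84), (41, 84), (47, 76), (168, 162), (167, 159), (166, 155), (167, 158), (166, 157)] start [(43, 86), (45, 86), (50, 102), (88, 85), (61, 55), (169, 162), (167, 158), (165, 154), (163, 153), (167, 158)]
-45 245 330 now [(42, 84), (43, 86), (44, 86), (44, 86), (47, 96), (167, 162), (166, 158), (165, 156), (167, 158), (166, 157)] start [(43, 83), (45, 86), (45, 87), (79, 86), (65, 62), (166, 161), (167, 158), (165, 157), (165, 156), (166, 156)]
-65 250 330 now [(42, 86), (44, 85), (45, 86), (43, 85), (45, 90), (93, 97), (164, 155), (163, 155), (163, 153), (165, 156)] start [(45, 84), (45, 85), (48, 89), (61, 95), (67, 65), (100, 94), (162, 154), (164, 156), (164, 154), (167, 157)]
```

Green now reaches the fence along the whole edge, though the far end may still be a fraction of a mm off. I'll push slightly more with a small clockwise turn, then relax the sideways drag.

Emit:
drive_tool(
  series=[
    [[0.0005, -0.0005, 0], 0.4, 0.02],
    [[0.001, -0.001, 0], 0.8, 0.02],
    [[0.0015, -0.001, 0], 1, 0.02],
    [[0.0015, -0.001, 0], 1, 0.02],
    [[0.0015, 0, 0], 1, 0.02],
    [[0.0015, 0.001, 0], 1, 0.02],
    [[0.0015, 0.0015, 0], 1, 0.02],
    [[0.0015, 0.0015, 0], 1, 0.02],
  ],
)

```text
time_s: 17.0
position: [0.5512, 0.0571, 0.045]
tool_rot: [[0.989, -0.145, -0.018], [-0.145, -0.989, 0.0], [-0.018, 0.003, -1.0]]
ft_force: [-28.0, -2.8, 17.9]
grip_width: 0.028
gripper_force: 110.1
```

```bash
python3 edge.py;  python3 - <<'E'
from h import *
c=shot('side'); save(c,'side8.png',(265,200,345,265),9)
for r,k in((220,328),(224,329),(228,329),(234,329),(240,330),(245,330),(250,330)): print([tuple(int(t) for t in p[:2]) for p in c['img'][r,k-1:k+3]])
E
```

```text
plate slope deg -0.03 x0 77.04 res 0.4
fence slope deg 0.3 x0 77.71 res 0.43
[(45, 92), (42, 89), (59, 71), (163, 155)]
[(39, 84), (42, 74), (169, 162), (169, 159)]
[(41, 83), (48, 105), (169, 163), (166, 157)]
[(41, 84), (44, 87), (89, 93), (164, 156)]
[(42, 84), (48, 78), (169, 161), (167, 159)]
[(42, 84), (46, 96), (167, 162), (165, 158)]
[(45, 86), (42, 88), (92, 95), (164, 156)]
```

View pics/side8.png

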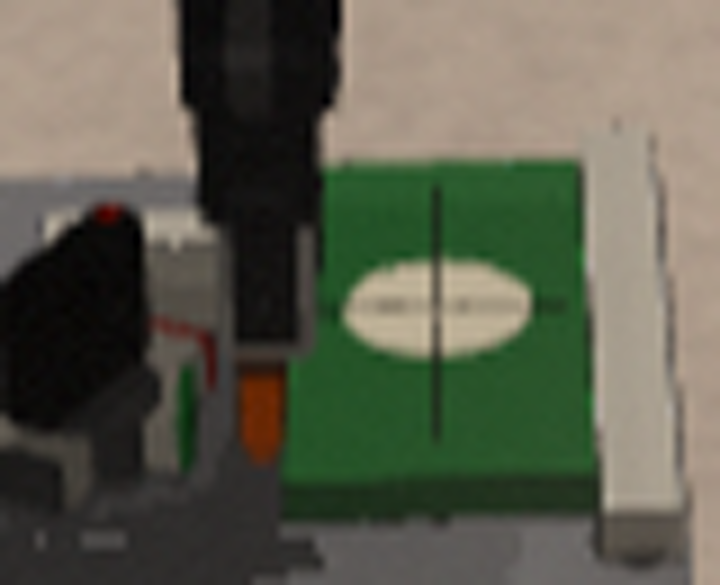

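The plate's edge is in contact along the whole fence, and its pixels did not change under the extra push. The turret is clicked over, and the spacer is down in the gap, still held and pressing at 28 N. I'll hand it in.

Emit:
drive_tool(
  series=[
    [[0, 0, 0], 0, 0.02],
    [[0, 0, 0], 0, 0.02],
    [[0, 0, 0], 0, 0.02],
    [[0, 0, 0], 0, 0.02],
  ],
)

```text
time_s: 17.5
position: [0.5512, 0.057, 0.045]
tool_rot: [[0.989, -0.145, -0.018], [-0.145, -0.989, -0.0], [-0.018, 0.003, -1.0]]
ft_force: [-27.4, -2.2, 17.6]
grip_width: 0.0287
gripper_force: 110.1
```

```bash
python3 -c "
from h import *
o=env.observe(); print(o['ft_force'].round(1),o['position'].round(4)); print(env.close_job())"
```

```text
[-27.4  -2.2  17.6] [0.5512 0.057  0.045 ]
the job is handed in; nothing more can be done
None
```

The job is handed in at 17.5 s with no verdict returned: the turret is clicked to its short green stop, the spacer is at the bottom of the gap and still gripped, and the plate looks flush on the fence, to within the side camera's resolution, under a push of about 27 N.

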